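Latch two calculators into the charging rack

ROBOT

A 6-joint arm with a two-finger parallel gripper is mounted at the origin on the work surface. World frame = base frame: x ahead of the robot, y to its left, z up, the work surface at z = 0. Lengths are in m, angles in degrees, forces in N, time in s.
With the tool pointing down it reaches from about 0.275 to 0.75 m from the base axis. Payload 10.2 kg.
Tool frame: the origin (TCP) lies at the very end of the fingers, on their centre line; the grasp point (between the pads) lies 19 mm behind it; z points along the fingers, x is the direction in which the jaws open and shut, and the axes are right-handed (so a half turn about z gives the same grasp; the last joint's range is limited). The gripper opens to 88 mm and grips with 3 to 60 N. Pads are 18 mm wide; open, the fingers measure 123 mm over their backs; the gripper's body (75 mm by 187 mm) begins 45 mm behind the grasp point.
Start: joints at [-12.8, 17.928, 85.812, -0, 76.261, -12.8], TCP at [0.525, -0, 0.239] pointing down, gripper open.
Joint ranges: [-168.41, 168.41], [-55.51, 124.54], [10.69, 146.95], [-70.63, 250.63], [1, 178], [-165.06, 165.06]. Speed limits (degrees/s): [136.94, 136.94, 172.46, 180, 180, 180].

INTERFACE

Orientations are given as [roll, pitch, yaw] about the fixed x, y, z axes, in that order (R = Rz(yaw) Ry(pitch) Rx(roll)).
In Python, from cell import r gives the robot as it stands. The module is installed in compiled form; this text tells all that it offers.
- The arm moves only by the tool apply_moves, never from a script. Its argument "commands" is a list that holds one entry, the list of rows, each a list of 7 numbers: the gripper command: -1 is shut, 1 is fully open, values between are in proportion, then the shift along the world's x, y, z in units of 30 mm (1.0 is 30 mm), then the turn, a rotation vector about the world's x, y, z in units of 6 degrees (1.0 is 6 degrees). A call has 1 to 20 rows; each row is the pose to reach, as a shift and turn from the pose measured when the call began; what a row does not reach only later rows make up. A row lasts 1/10 s, in which the tool goes at most 50 mm and 8.59 degrees, less where a joint would pass 70% of its speed; a pose out of reach is approached as far as the arm can. A call with a gripper value outside its range is refused whole. The fingers move at their own pace and stop on an object; the grip force is fixed at half the most. Time passes only in rows, so rows that repeat a pose let the fingers close. It gives the time, the measured TCP pose, the force and the opening at its end, in the units of the state.
- r.state(): the state, without advancing time (a new reading comes with each control period).
- r.camera(name): name is "scene" or "side" or "wrist"; returns the picture (384x512x3 uint8, red, green, blue); there is no depth.
- r.camera_info(name): a dict with "camera_matrix" (3x3 intrinsics, pixels), "D" ([k1, k2, p1, p2, k3] as OpenCV has them; the pictures are not rectified), "R" (3x3) and "t" (3): a world point X has camera coordinates R X + t. Camera axes: x right, y down, z forward; pixel columns grow to the right and rows downward; lengths in m; the calibration is good to about 2 mm. A picture is of the moment at which its call begins: read the wrist's pose just before it. camera_info takes no time and is no camera call; for the wrist camera it gives the pose at the moment of the call.
- r.job_done(): hands the job in, once; it reports no verdict.
The state is a dict: "time_s": time; "joint_positions": joint angles; "joint_velocities": joint speeds; "joint_torque": joint torques, N m; "position": TCP position; "orientation": TCP orientation; "ft_force": force on the tool from outside, world axes, zero at the start; "ft_torque": the same for the moment, N m; "finger_gap": finger opening in m.
Only numpy, scipy, OpenCV 4.12 (cv2) and the standard library are available. Lean on these libraries where they do the work, as an engineer would, in place of code of your own. Each camera call takes 0.05 s, during which the arm holds its last target. There are 200 camera calls.

TASK

Put the two calculators from the plywood stand away in the charging rack, the long one first into the long empty slot, then the short one into the short empty slot: press each one straight down so that it pushes the slot's two sprung latches open, goes fully home and the latches snap back over it. Then switch the charging on by pushing the rack's lever all the way over towards the slots. Leave the calculator that is already in the rack and the other things on the table where they are.

Things in the scene. Friction and masses are not known exactly. Their poses are not given: they have to be found in the camera images.
- calc_long: The long calculator: dark grey desktop calculator standing on its long edge, 160 mm long (its x), 20 mm thick (its y), 78 mm high (its z), about 210 g; display and keys on its -y face. Origin: centre of its underside. Which end points which way in the slot does not matter.
- calc_short: The short calculator: dark grey desktop calculator standing on its long edge, 110 mm long (its x), 20 mm thick (its y), 78 mm high (its z), about 145 g; display and keys on its -y face. Origin: centre of its underside. Which end points which way in the slot does not matter.
- calc_mid: The calculator already latched in the middle slot of the rack, 135 mm long, otherwise like the others. Leave it there. Origin: centre of its underside.
- stand: Plywood stand on the table, 190 mm (x) by 150 mm (y), fixed. Two straight channels along its x, at y = -45 and +45 mm, 26 mm wide, floor 10 mm above the table, walls up to 42 mm; open ends. One of the two calculators stands loosely in each, in either order. Origin: centre of its underside.
- rack: White and grey charging rack on the table, fixed; base plate 280 mm (x from -165 to +115) by 190 mm (y), 8 mm thick. Three slots along its x at y = +72 mm (long), 0 (middle, taken) and -72 mm (short), floors 15 mm above the table; a latch at each end of each slot, up to 133 mm above the table. Origin: on the table under the middle of the middle slot.
- slot_long (a point): Centre of the floor of the long slot of the rack; x runs along the slot, away from the lever, y across it, z up. The slot is 166 mm long and 24.5 mm wide, for the 160 mm calculator; its long side walls rise 27 mm above this point, then flare outwards up to 36 mm. A latch stands at each end; each hook must be bent away by 4 to 10 mm to let the calculator pass.
- slot_short (a point): Centre of the floor of the short slot of the rack; x runs along the slot, away from the lever, y across it, z up. The slot is 116 mm long and 24.5 mm wide, for the 110 mm calculator; its long side walls rise 27 mm above this point, then flare outwards up to 36 mm. A latch stands at each end; each hook must be bent away by 4 to 10 mm to let the calculator pass.
- latch_long_far (a joint): Sprung latch at the +x end of the long slot, in rad: 0 = closed, positive = bent away from the slot, at most 0.4. Upright 20 mm wide aluminium lever hinged 5 mm above the slot floor, 6.5 mm beyond the calculator's end. A calculator pressed straight and level down (about 3 to 10 N) bends both latches by 0.05 to 0.15; they spring back over its top edge when it is home.
- latch_long_near (a joint): Sprung latch at the -x end of the long slot, in rad: 0 = closed, positive = bent away from the slot, at most 0.4. Upright 20 mm wide aluminium lever hinged 5 mm above the slot floor, 6.5 mm beyond the calculator's end. A calculator pressed straight and level down (about 3 to 10 N) bends both latches by 0.05 to 0.15; they spring back over its top edge when it is home.
- latch_short_far (a joint): Sprung latch at the +x end of the short slot, in rad: 0 = closed, positive = bent away from the slot, at most 0.4. Upright 20 mm wide aluminium lever hinged 5 mm above the slot floor, 6.5 mm beyond the calculator's end. A calculator pressed straight and level down (about 3 to 10 N) bends both latches by 0.05 to 0.15; they spring back over its top edge when it is home.
- latch_short_near (a joint): Sprung latch at the -x end of the short slot, in rad: 0 = closed, positive = bent away from the slot, at most 0.4. Upright 20 mm wide aluminium lever hinged 5 mm above the slot floor, 6.5 mm beyond the calculator's end. A calculator pressed straight and level down (about 3 to 10 N) bends both latches by 0.05 to 0.15; they spring back over its top edge when it is home.
- hook_long_far (a point): Inner lower edge of the hook of the long slot's latch at the +x end. Closed, it lies 81 mm above the slot floor (3 mm above the top of a calculator that is home) and reaches 7 mm in over the calculator's end. Above it a steep ramp, 34 mm high, leans outwards by 13 mm, which a descending calculator slides down. A 1.5 to 3 N push bends it away.
- hook_long_near (a point): Inner lower edge of the hook of the long slot's latch at the -x end. Closed, it lies 81 mm above the slot floor (3 mm above the top of a calculator that is home) and reaches 7 mm in over the calculator's end. Above it a steep ramp, 34 mm high, leans outwards by 13 mm, which a descending calculator slides down. A 1.5 to 3 N push bends it away.
- hook_short_far (a point): Inner lower edge of the hook of the short slot's latch at the +x end. Closed, it lies 81 mm above the slot floor (3 mm above the top of a calculator that is home) and reaches 7 mm in over the calculator's end. Above it a steep ramp, 34 mm high, leans outwards by 13 mm, which a descending calculator slides down. A 1.5 to 3 N push bends it away.
- hook_short_near (a point): Inner lower edge of the hook of the short slot's latch at the -x end. Closed, it lies 81 mm above the slot floor (3 mm above the top of a calculator that is home) and reaches 7 mm in over the calculator's end. Above it a steep ramp, 34 mm high, leans outwards by 13 mm, which a descending calculator slides down. A 1.5 to 3 N push bends it away.
- lever (a joint): Charging switch of the rack: a steel toggle lever with a black ball, on a grey block in front of the short slot's -x end. 0 = off, leaning 0.5 rad away from the slots (rack -x); 1.0 rad = on, leaning 0.5 rad towards the slots (rack +x). It turns about the rack's y, needs about 1 N at the ball and stays where it is left.
- lever_tip (a point): Centre of the lever's ball (26 mm diameter), 70 mm from the lever's pivot; the pivot lies at x = -125, y = -72 mm in the rack's frame, 30 mm above the table.
- bottle: Sanitiser bottle, clear with a cap, 52 mm across, 140 mm high, standing between stand and rack. Origin: centre of its underside.
- can: Drinks can, 60 mm across, 130 mm high, standing between stand and rack. Origin: centre of its underside.
- stapler: Stapler, 130 mm long, 45 mm high, lying between stand and rack. Origin: centre of its underside.
- book: White book lying flat at the left of the table, 165 x 225 x 31 mm. Origin: centre of its underside.
- snack_box: Clear food box with a lid at the right of the table, 158 x 208 x 67 mm. Origin: centre of its underside.
There are look-alikes about, which are no part of the job. Leave any purple look-alike of the calc_short alone.

How it is judged:
By the outcome, as a careful person would: the job done as asked, in the order asked, and still so for the second after the job is handed in, with the robot touching nothing.
It also fails if it takes over 64 s, if anything falls off the work surface, if the arm or the gripper's body presses on something with over 40 N, if the wrist force passes 120 N, or if a joint passes its speed limit or range.

## Working session

There is one attempt and no reset: what is moved stays moved. The work goes in short steps, Python scripts to look and compute and a tool call to move; the robot and the scene stay as the last step left them, time stands still between calls to the robot, and variables do not carry over. Pictures are saved under pics/ and viewed, about 8 in all and at most 12, crops included, and the job is handed in when it is done.

Besides the shell and the picture viewer there is one more tool, called after "Request:" as name(argument=value, ...) on one line, values as JSON. apply_moves: Moves the arm, as the interface text tells. Its arguments: {"type":"object","properties":{"commands":{"type":"array"}},"required":["commands"]}

```bash
mkdir -p pics; python3 - <<'E'
from cell import r
import cv2,numpy as np
for n in("scene","side"):
    im=r.camera(n); cv2.imwrite(f"pics/{n}0.png",im[:,:,::-1])
    i=r.camera_info(n); print(n,np.round(i["camera_matrix"],1).tolist(),np.round(i["D"],4),np.round(i["R"],3).tolist(),np.round(i["t"],3))
a=cv2.imread("pics/scene0.png");b=cv2.imread("pics/side0.png")
print(r.state())
E
```

```text
scene [[428.2, 0.0, 250.0], [0.0, 428.2, 191.0], [0.0, 0.0, 1.0]] [0.0448 0.     0.     0.     0.    ] [[-0.55, 0.835, -0.006], [0.703, 0.46, -0.542], [-0.45, -0.302, -0.84]] [ 0.297 -0.337  1.73 ]
side [[383.0, 0.0, 256.8], [0.0, 383.0, 188.1], [0.0, 0.0, 1.0]] [-0.0958  0.      0.      0.      0.    ] [[0.695, -0.719, -0.018], [-0.469, -0.433, -0.77], [0.546, 0.543, -0.638]] [-0.362  0.321  0.999]
{'time_s': 0.1, 'joint_positions': array([-1.28003051e+01,  1.79554809e+01,  8.58463508e+01,  3.67757839e-04,
        7.62589227e+01, -1.27995518e+01]), 'joint_velocities': array([ 0.01866913, -0.16853543, -0.08507228, -0.01108744,  0.02479204,
        0.10616988]), 'joint_torque': array([ 3.19868399e-03, -4.02814186e+01, -2.52645475e+01,  6.95334817e-02,
        3.42543027e-02, -5.51177254e-05]), 'position': array([5.24808061e-01, 2.91066868e-05, 2.38246771e-01]), 'orientation': array([-1.79986192e+02,  5.91657026e-02, -8.33680561e-04]), 'ft_force': array([ 0.64330707,  1.18890363, -0.82928518]), 'ft_torque': array([-0.03962963, -0.01616728, -0.03597542]), 'finger_gap': 0.08813626554510019}
```

View pics/scene0.png

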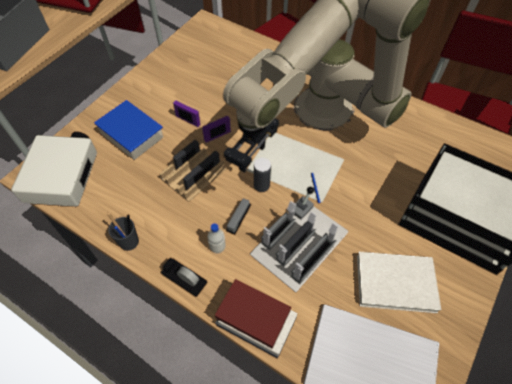

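View pics/side0.png

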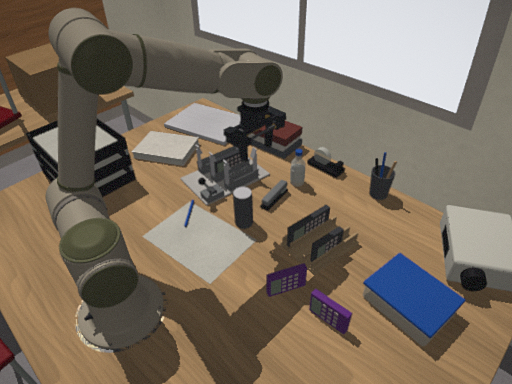

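```bash
cat > h.py <<'E'
import cv2,numpy as np
from cell import r
def ray(info,uv):
    R=np.array(info["R"]);t=np.array(info["t"])
    n=cv2.undistortPoints(np.array([[uv]],float),np.array(info["camera_matrix"]),np.array(info["D"]))[0,0]
    return -R.T@t, R.T@np.array([n[0],n[1],1.])
def at(info,uv,z):
    c,d=ray(info,uv); return c+d*(z-c[2])/d[2]
def proj(info,X):
    R=np.array(info["R"]);return cv2.projectPoints(np.array(X,float).reshape(-1,1,3),cv2.Rodrigues(R)[0],np.array(info["t"],float),np.array(info["camera_matrix"]),np.array(info["D"]))[0][:,0]
E
python3 - <<'E'
from h import *
a=cv2.imread("pics/scene0.png")[120:290,150:350]
cv2.imwrite("pics/sc1.png",cv2.resize(a,None,fx=3.5,fy=3.5,interpolation=cv2.INTER_CUBIC))
i=r.camera_info("scene")
for n,uv in dict(rack=(300,245),stand=(195,170),can=(262,187),bottle=(215,247)).items(): print(n,at(i,uv,0.01).round(3))
E
```

```text
rack [0.588 0.226 0.01 ]
stand [ 0.537 -0.241  0.01 ]
can [0.466 0.002 0.01 ]
bottle [ 0.745 -0.     0.01 ]
```

View pics/sc1.png

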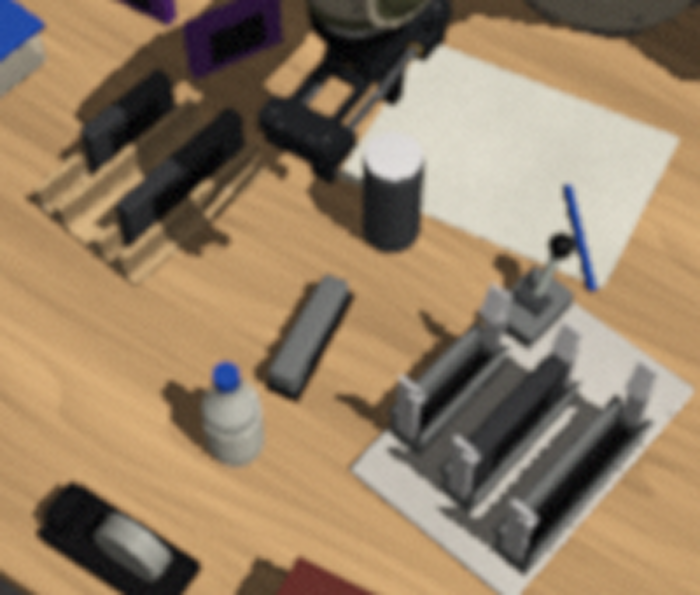

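Request:
apply_moves(commands=[[[0,0,-4,0.3,0,0,7],[0,0.2,-7.5,0.5,0,0,14],[0,0.2,-7.5,0.5,0,0,15],[0,0.2,-7.5,0.5,0,0,15],[0,0.2,-7.5,0.5,0,0,15],[0,0.2,-7.5,0.5,0,0,15],[0,0.2,-7.5,0.5,0,0,15],[0,0.2,-7.5,0.5,0,0,15],[0,0.2,-7.5,0.5,0,0,15],[0,0.2,-7.5,0.5,0,0,15],[0,0.2,-7.5,0.5,0,0,15],[0,0.2,-7.5,0.5,0,0,15],[0,0.2,-7.5,0.5,0,0,15]]])

```text
time_s: 1.4
position: [0.5307, -0.2249, 0.253]
orientation: [-180.0, 0.0, 89.8]
ft_force: [-0.4, -0.5, -0.9]
finger_gap: 0.0438
```

```bash
python3 - <<'E'
from h import *
s=r.state();i=r.camera_info("wrist");im=r.camera("wrist")
import pickle;pickle.dump(i,open("w1.pkl","wb"))
cv2.imwrite("pics/w1.png",cv2.resize(im[:,:,::-1],(768,576),interpolation=cv2.INTER_CUBIC))
im=r.camera("scene");cv2.imwrite("pics/scene1.png",im[:,:,::-1])
cv2.imwrite("pics/rack1.png",cv2.resize(im[180:290,240:360,::-1],None,fx=5,fy=5,interpolation=cv2.INTER_CUBIC))
print(s["position"],s["orientation"],s["joint_positions"].round(1),s["time_s"]);R=np.array(i["R"]);print(-R.T@np.array(i["t"]),R.round(2).tolist())
E
```

```text
[ 0.53073487 -0.22492132  0.25299695] [-1.79962212e+02  4.51551754e-02  8.98235558e+01] [-3.460e+01  2.400e+01  7.510e+01 -1.000e-01  8.090e+01 -1.244e+02] 1.4
[ 0.45062712 -0.22570731  0.39878377] [[0.0, 1.0, -0.0], [0.95, -0.0, 0.31], [0.31, -0.0, -0.95]]
```

View pics/w1.png

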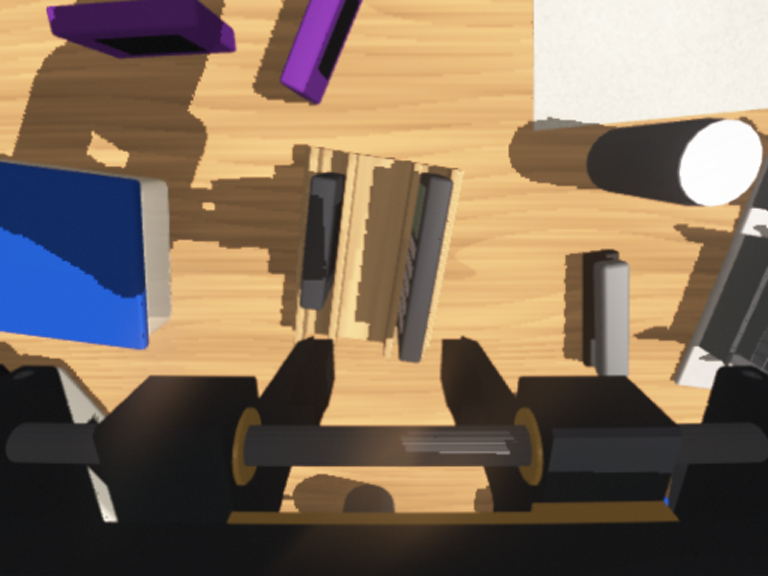

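View pics/rack1.png

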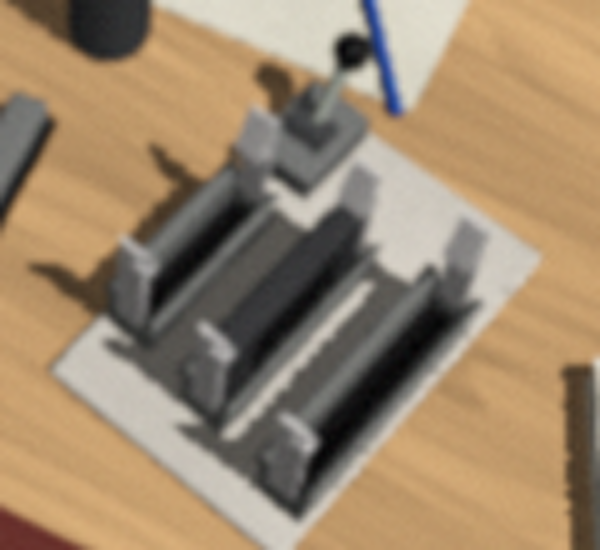

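```bash
python3 - <<'E'
from h import *
import pickle
w=pickle.load(open("w1.pkl","rb"));i=r.camera_info("scene")
f=lambda u,v:(u/1.5-.17,v/1.5-.17)
for n,a,b in(("long",(439,178),(411,360)),("short",(330,175),(313,307))):
    P=[at(w,f(*q),.088) for q in(a,b)];d=P[1]-P[0];print(n,P[0].round(4),P[1].round(4),((P[0]+P[1])/2).round(4),np.linalg.norm(d).round(4),np.degrees(np.arctan2(d[1],d[0])).round(1))
g=lambda u,v:(u/5+240-.4,v/5+180-.4)
L=at(i,g(52,370),.008);Rr=at(i,g(540,258),.008)
# left=(115,-95), right=(-165,95)
d=Rr-L;l=np.array([-.28,.19]);yaw=np.arctan2(d[1],d[0])-np.arctan2(l[1],l[0])
c,s=np.cos(yaw),np.sin(yaw);M=np.array([[c,-s],[s,c]])
print(L,Rr,np.hypot(*d[:2]),np.hypot(*l),np.degrees(yaw)%360)
o=(L+Rr)[:2]/2-M@np.array([-.025,0]);print("rack",o,"long",o+M@[0,.072],"short",o+M@[0,-.072])
im=cv2.imread("pics/w1.png")[130:380,270:480]
cv2.imwrite("pics/w1c.png",cv2.resize(im,None,fx=2.4,fy=2.4,interpolation=cv2.INTER_CUBIC))
E
```

```text
long [ 0.468  -0.1869  0.088 ] [ 0.6226 -0.2058  0.088 ] [ 0.5453 -0.1964  0.088 ] 0.1557 -7.0
short [ 0.4655 -0.2694  0.088 ] [ 0.5725 -0.2887  0.088 ] [ 0.519 -0.279  0.088] 0.1087 -10.2
[0.70177269 0.10666217 0.008     ] [0.45771738 0.3316668  0.008     ] 0.33194890811264677 0.33837848631377265 351.4854613959808
rack [0.60446949 0.21546298] long [0.61512984 0.28666942] short [0.59380914 0.14425654]
```

View pics/w1c.png

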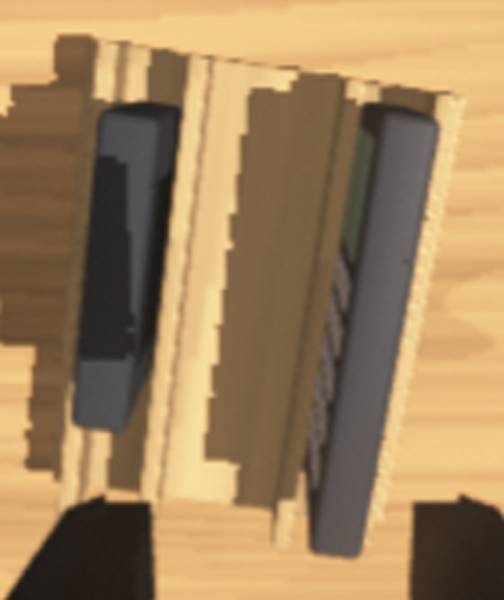

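Request:
apply_moves(commands=[[[0,0.48,0.97,-1.5,0,0,-1.2],[0,0.48,0.97,-3,0,0,-1.2],[0,0.48,0.97,-4.5,0,0,-1.2],[0,0.48,0.97,-5.5,0,0,-1.2],[0,0.48,0.97,-6.6,0,0,-1.2],[0,0.48,0.97,-6.6,0,0,-1.2],[-1,0.48,0.97,-6.6,0,0,-1.2],[-1,0.48,0.97,-6.6,0,0,-1.2],[-1,0.48,0.97,-6.6,0,0,-1.2],[-1,0.48,0.97,-6.6,0,0,-1.2],[-1,0.48,0.97,-6.6,0,0,-1.2]]])

```text
time_s: 2.6
position: [0.5458, -0.1962, 0.0567]
orientation: [179.9, 0.1, 82.7]
ft_force: [-0.9, 0.6, 7.3]
finger_gap: 0.0201
```

Request:
apply_moves(commands=[[[-1,0,0,1,0,0,0],[-1,0,0,2.5,0,0,0],[-1,0,0,4,0,0,0],[-1,0,0,5.5,0,0,0],[-1,0,0,7,0,0,0],[-1,0.1,1.5,8,0,0,0],[-1,0.1,3,8,0,0,0],[-1,0.2,4.5,8,0,0,0],[-1,0.2,6,8,0,0,0],[-1,0.3,7.5,8,0,0,0],[-1,0.4,9,8,0,0,0],[-1,0.4,10.5,8,0,0,0],[-1,0.4,11.5,8,0,0,0],[-1,0.4,11.5,8,0,0,0],[-1,0.4,11.5,8,0,0,0]]])

```text
time_s: 4.1
position: [0.5576, 0.1489, 0.2965]
orientation: [179.9, 0.1, 82.7]
ft_force: [-0.1, 0.3, -2.1]
finger_gap: 0.0196
```

```bash
python3 - <<'E'
from h import *
s=r.state();i=r.camera_info("wrist");im=r.camera("wrist")
import pickle;pickle.dump((i,s),open("w2.pkl","wb"))
cv2.imwrite("pics/w2.png",cv2.resize(im[:,:,::-1],(768,576),interpolation=cv2.INTER_CUBIC))
print(s["position"],s["orientation"],s["finger_gap"],s["ft_force"],s["ft_torque"])
E
```

```text
[0.55756518 0.14893797 0.29654198] [1.79916496e+02 1.42199567e-01 8.27300708e+01] 0.01964318424615625 [-0.0729012   0.27730195 -2.12938248] [ 0.12021595 -0.03581705 -0.01696379]
```

View pics/w2.png

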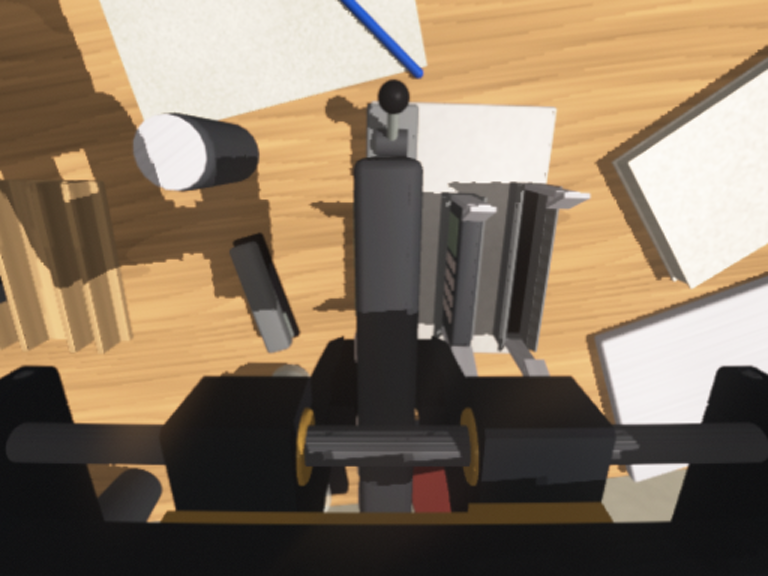

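```bash
python3 - <<'E'
import cv2
im=cv2.imread("pics/w2.png")[90:370,340:610]
cv2.imwrite("pics/w2c.png",cv2.resize(im,None,fx=2.1,fy=2.1,interpolation=cv2.INTER_CUBIC))
E
```

```text
(no output)
```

View pics/w2c.png

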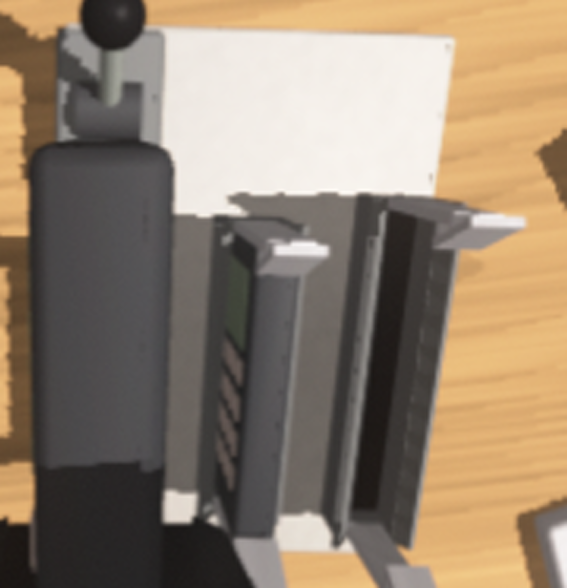

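```bash
cat > fit.py <<'E'
from h import *
import pickle
from scipy.optimize import least_squares
w,s=pickle.load(open("w2.pkl","rb"))
g=lambda u,v:((u/2.1+340)/1.5-.2,(v/2.1+90)/1.5-.2)
O=[((453,40),.008,-.165,.095),((165,30),.008,-.165,None),((300,549),.008,.115,None),
((273,537),.093,.0675,.01),((298,285),.093,None,.01),((233,533),.093,.0675,-.01),((492,221),.133,None,.072),((298,245),.133,None,0)]
P=[at(w,g(*o[0]),o[1])[:2] for o in O]
def f(p,full=False):
    c,sn=np.cos(p[2]),np.sin(p[2]);res=[]
    for q,o in zip(P,O):
        d=q-p[:2];l=(c*d[0]+sn*d[1],-sn*d[0]+c*d[1])
        for k in(0,1):
            if o[2+k] is not None: res.append(l[k]-o[2+k])
    return np.array(res)
q=least_squares(f,[.6,.21,-.14],loss="soft_l1",f_scale=.002)
p=q.x;print(p[:2].round(4),np.degrees(p[2]).round(2),(f(p)*1000).round(1))
c,sn=np.cos(p[2]),np.sin(p[2]);M=np.array([[c,-sn],[sn,c]])
for n,l in dict(long=(0,.072),short=(0,-.072),pivot=(-.125,-.072),ball=(-.125-.07*np.sin(.5),-.072)).items(): print(n,(p[:2]+M@l).round(4))
t=s["position"];y=np.radians(s["orientation"][2]-90);c,sn=np.cos(y),np.sin(y)
for uv in((102,145),(32,200),(172,200),(36,460),(163,460)):
    d=at(w,g(*uv),t[2]+.0313)[:2]-t[:2];print("held",np.round([c*d[0]+sn*d[1],-sn*d[0]+c*d[1]],4))
E
python3 fit.py
```

```text
[0.5999 0.2143] -8.33 [ 6.1  0.4  4.8 -0.2 -3.2 -0.2  0.6 -4.9  1.1 -2.  -0.3]
long [0.6103 0.2855]
short [0.5894 0.143 ]
pivot [0.4657 0.1611]
ball [0.4325 0.166 ]
held [-0.0787 -0.0007]
held [-0.0717 -0.0101]
held [-0.0717  0.0086]
held [-0.0344 -0.0104]
held [-0.0344  0.0083]
```

```bash
cat >> fit.py <<'E'
print("--")
gi=lambda a:(((a+.2)*1.5-[340,90])*2.1).round(0)
M=np.array([[np.cos(p[2]),-np.sin(p[2])],[np.sin(p[2]),np.cos(p[2])]])
for n,l in dict(Ltop=(-.086,.072,.130),Lhook=(-.073,.072,.096),Mtop=(-.0735,0,.13),Mhook=(-.0605,0,.096),b1=(-.165,.095,.008),bfar=(.115,.03,.008),Mfarhook=(.0605,0,.096),wallL=(-.083,.082,.051),wallLf=(.083,.082,.051)).items():
    X=np.r_[p[:2]+M@l[:2],l[2]];print(n,gi(proj(w,X)[0]),gi(proj(w,X+np.r_[M@[.01,0],0])[0]))
E
python3 fit.py|sed -n '/--/,$p'
```

```text
--
Ltop [494. 217.] [490. 245.]
Lhook [453. 241.] [449. 266.]
Mtop [297. 247.] [294. 274.]
Mhook [276. 268.] [274. 292.]
b1 [454.  26.] [451.  49.]
bfar [272. 549.] [271. 564.]
Mfarhook [254. 532.] [252. 552.]
wallL [438. 208.] [435. 230.]
wallLf [393. 534.] [390. 552.]
```

Request:
apply_moves(commands=[[[-1,0.6,1.5,0,0,0,-0.18],[-1,1.2,3,0,0,0,-0.18],[-1,1.85,4.58,0,0,0,-0.18],[-1,1.85,4.58,-1.2,0,0,-0.18],[-1,1.85,4.58,-2.5,0,0,-0.18],[-1,1.85,4.58,-3.6,0,0,-0.18],[-1,1.85,4.58,-3.6,0,0,-0.18],[-1,1.85,4.58,-3.6,0,0,-0.18]]])

```text
time_s: 4.95
position: [0.6139, 0.2846, 0.1899]
orientation: [179.9, 0.1, 81.5]
ft_force: [-0.7, 0.4, -1.1]
finger_gap: 0.02
```

```bash
cat > mont.py <<'E'
import sys
from h import *
import pickle
n=sys.argv[1]
s=r.state();i=r.camera_info("wrist");a=r.camera("wrist")[:,:,::-1];b=r.camera("side")[:,:,::-1];c=r.camera("scene")[:,:,::-1]
pickle.dump((i,s),open(n+".pkl","wb"));cv2.imwrite(f"pics/{n}_w.png",a)
bc=cv2.resize(b[100:220,160:300],(350,300),interpolation=cv2.INTER_CUBIC)
cc=cv2.resize(c[170:290,230:370],(350,300),interpolation=cv2.INTER_CUBIC)
ac=cv2.resize(a[0:300,130:355],(450,600),interpolation=cv2.INTER_CUBIC)
cv2.imwrite(f"pics/{n}.png",np.hstack([ac,np.vstack([bc,cc])]))
print(s["position"].round(4),s["orientation"].round(2),s["ft_force"].round(1),s["ft_torque"].round(2),s["finger_gap"].round(4),s["time_s"])
E
python3 mont.py m1
```

```text
Traceback (most recent call last):
  File "mont.py", line 11, in <module>
    print(s["position"].round(4),s["orientation"].round(2),s["ft_force"].round(1),s["ft_torque"].round(2),s["finger_gap"].round(4),s["time_s"])
                                                                                                          ^^^^^^^^^^^^^^^^^^^^^
AttributeError: 'float' object has no attribute 'round'
```

View pics/m1.png

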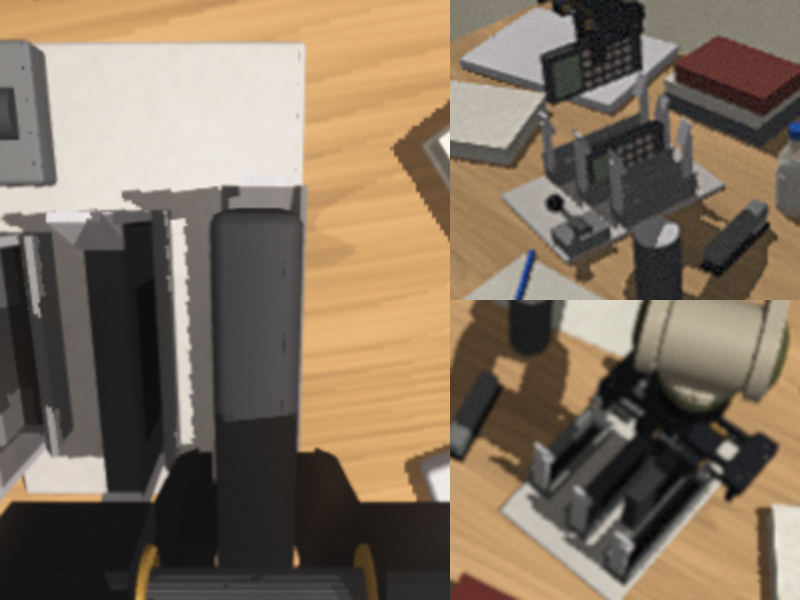

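```bash
sed -i 's/s\["finger_gap"\].round(4)/round(s["finger_gap"],4)/' mont.py; cat > q.py <<'E'
from h import *
import pickle,sys
w,s=pickle.load(open("m1.pkl","rb"))
g=lambda u,v:(u/2+130-.25,v/2-.25)
t=s["position"];y=np.radians(s["orientation"][2]-90);c,sn=np.cos(y),np.sin(y);print(t,s["orientation"])
def rel(uv,z): d=at(w,g(*uv),z)[:2]-t[:2];return np.round([c*d[0]+sn*d[1],-sn*d[0]+c*d[1]],4)
for n,uv,z in(("latchL",(222,188),.133),("latchR",(305,188),.133),("corner",(304,44),.008),("edge2",(100,44),.008),("midlatchL",(47,213),.133),("midR",(128,211),.133),
("heldL",(213,240),t[2]+.0313),("heldR",(301,240),t[2]+.0313),("heldnear",(257,209),t[2]+.0313),("heldL2",(217,410),t[2]+.0313),("heldR2",(296,410),t[2]+.0313)):
    print(n,rel(uv,z))
E
python3 q.py; python3 - <<'E'
import cv2
a=cv2.imread("pics/m1_w.png")[60:260,150:290]
cv2.imwrite("pics/m1c.png",cv2.resize(a,None,fx=4,fy=3,interpolation=cv2.INTER_CUBIC))
E
```

```text
[0.6139146  0.28464937 0.18988601] [1.79861538e+02 1.25844707e-01 8.14963004e+01]
latchL [-0.0859 -0.0137]
latchR [-0.0859  0.0162]
corner [-0.1636  0.0242]
edge2 [-0.1641 -0.0868]
midlatchL [-0.0775 -0.0782]
midR [-0.078  -0.0483]
heldL [-0.0732 -0.0102]
heldR [-0.0732  0.0082]
heldnear [-0.0794 -0.001 ]
heldL2 [-0.035  -0.0102]
heldR2 [-0.035  0.008]
```

Request:
apply_moves(commands=[[[-1,0.01,0.065,-0.3,0,0,0],[-1,0.01,0.065,-0.7,0,0,0],[-1,0.01,0.065,-1.2,0,0,0],[-1,0.01,0.065,-1.7,0,0,0],[-1,0.01,0.065,-2.2,0,0,0],[-1,0.01,0.065,-2.6,0,0,0],[-1,0.01,0.065,-2.85,0,0,0],[-1,0.01,0.065,-2.85,0,0,0]]])

```text
time_s: 5.9
position: [0.6137, 0.2872, 0.1039]
orientation: [179.9, 0.1, 81.5]
ft_force: [0.3, 0.0, -5.9]
finger_gap: 0.0198
```

```bash
python3 mont.py m2
```

```text
[0.6137 0.2872 0.1039] [1.7986e+02 1.1000e-01 8.1550e+01] [ 0.3  0.  -5.9] [ 0.11  0.1  -0.03] 0.0198 5.9
```

View pics/m2.png

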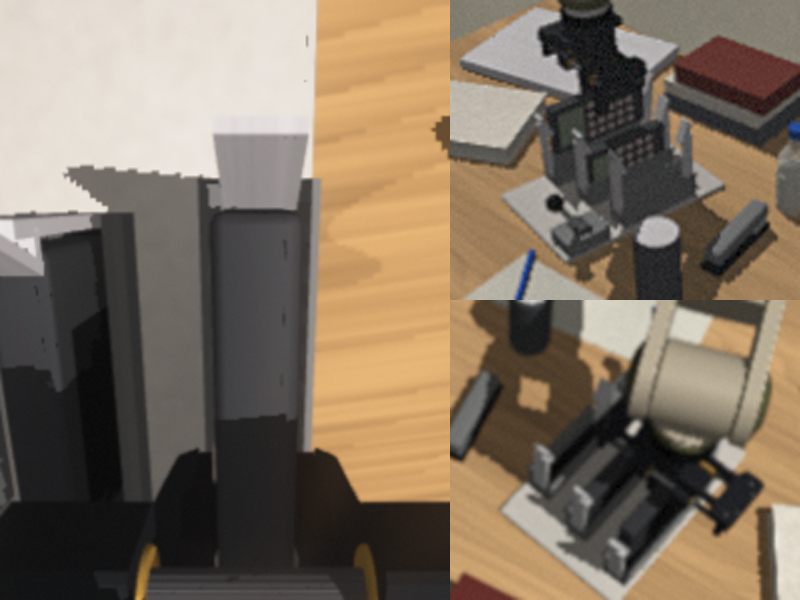

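Request:
apply_moves(commands=[[[-1,0,0.01,-0.3,0,0,0],[-1,0,0.01,-0.6,0,0,0],[-1,0,0.01,-0.9,0,0,0],[-1,0,0.01,-1.15,0,0,0],[-1,0,0.01,-1.3,0,0,0],[-1,0,0.01,-1.4,0,0,0],[-1,0,0.01,-1.43,0,0,0],[-1,0,0.01,-1.43,0,0,0]]])

```text
time_s: 6.85
position: [0.6142, 0.2875, 0.0623]
orientation: [179.8, 0.1, 81.5]
ft_force: [0.9, 0.7, -1.8]
finger_gap: 0.0201
```

```bash
python3 - <<'E'
from h import *
s=r.state();print(s["position"],s["orientation"],s["ft_force"],s["ft_torque"])
a=r.camera("side")[:,:,::-1];cv2.imwrite("pics/s3.png",a);cv2.imwrite("pics/w3.png",r.camera("wrist")[:,:,::-1])
E
```

```text
[0.61420741 0.28748816 0.06227792] [1.79762460e+02 8.29340601e-02 8.15390802e+01] [ 0.94618096  0.6946823  -1.84635538] [ 0.05219396 -0.10078685 -0.01593909]
```

Request:
apply_moves(commands=[[[-1,0,0,-0.1,0,0,0],[-1,0,0,-0.15,0,0,0],[-1,0,0,-0.2,0,0,0],[-1,0,0,-0.2,0,0,0]]])

```text
time_s: 7.35
position: [0.6149, 0.2882, 0.0615]
orientation: [179.6, -0.0, 81.6]
ft_force: [-13.6, -2.3, 27.1]
finger_gap: 0.0196
```

```bash
python3 mont.py m4
```

```text
[0.6149 0.2882 0.0615] [ 1.7956e+02 -1.0000e-02  8.1580e+01] [-13.6  -2.3  27.1] [-0.51  2.11  0.06] 0.0196 7.35
```

View pics/m4.png

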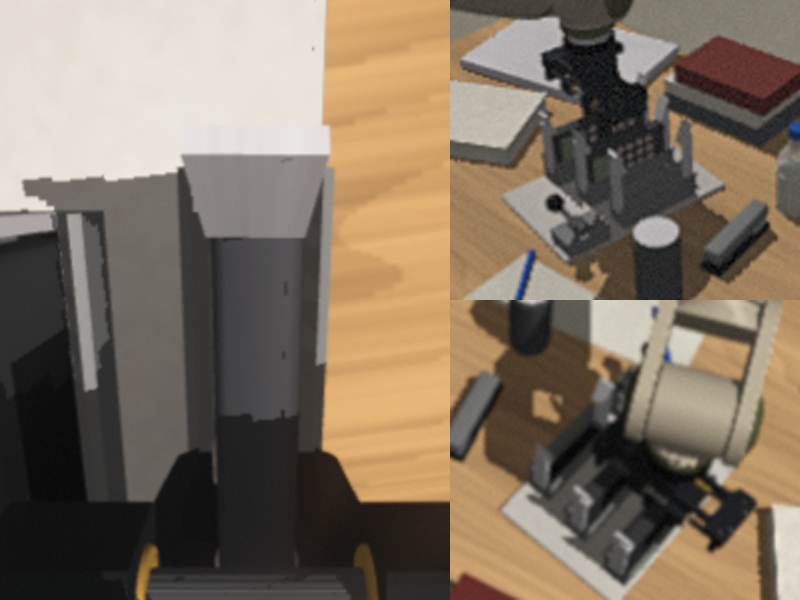

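Request:
apply_moves(commands=[[[-1,-0.02,-0.02,0.03,0,0,0],[0,-0.02,-0.02,0.03,0,0,0],[0,-0.02,-0.02,0.03,0,0,0],[0,-0.02,-0.02,0.03,0,0,0],[0,-0.02,-0.02,1,0,0,0],[0,-0.02,-0.02,2.5,0,0,0],[0,-0.02,-0.02,4,0,0,0],[0,-0.02,-0.02,4.7,0,0,0],[0,-0.02,-0.02,4.7,0,0,0]]])

```text
time_s: 8.4
position: [0.6154, 0.2879, 0.2059]
orientation: [179.2, -0.2, 81.6]
ft_force: [0.1, 0.4, 0.4]
finger_gap: 0.044
```

```bash
python3 mont.py m5; cp q.py q2.py; python3 - <<'E'
import cv2
a=cv2.imread("pics/m5_w.png");print(a.shape)
E
```

```text
[0.6154 0.2879 0.2059] [ 1.7923e+02 -1.5000e-01  8.1580e+01] [0.1 0.4 0.4] [ 0.04 -0.    0.  ] 0.044 8.4
(384, 512, 3)
```

```bash
python3 - <<'E'
from h import *
import pickle
w=pickle.load(open("w1.pkl","rb"))
f=lambda u,v:((u/2.4+270)/1.5-.17,(v/2.4+130)/1.5-.17)
for a,b in(((409,112),(336,554)),((129,110),(100,430))):
    P=[at(w,f(*q),.088) for q in(a,b)];d=P[1]-P[0];print(((P[0]+P[1])/2).round(4),np.linalg.norm(d).round(4),np.degrees(np.arctan2(d[1],d[0])).round(1))
E
```

```text
[ 0.5452 -0.1963  0.088 ] 0.1577 -7.6
[ 0.5202 -0.282   0.088 ] 0.1095 -8.3
```

Request:
apply_moves(commands=[[[0,-0.3,-1.6,1,0,0.13,0.1],[0,-0.6,-3.2,1,0,0.13,0.1],[0,-0.9,-4.8,1,0,0.13,0.1],[0,-1.2,-6.4,1,0,0.13,0.1],[0,-1.5,-8,1,0,0.13,0.1],[0,-1.8,-9.6,1,0,0.13,0.1],[0,-2.1,-11.2,1,0,0.13,0.1],[0,-2.4,-12.8,1,0,0.13,0.1],[0,-2.7,-14.4,1,0,0.13,0.1],[0,-2.9,-16,1,0,0.13,0.1],[0,-3.1,-17.6,1,0,0.13,0.1],[0,-3.2,-18.95,1,0,0.13,0.1],[0,-3.2,-18.95,0,0,0.13,0.1],[0,-3.2,-18.95,-1,0,0.13,0.1],[0,-3.2,-18.95,-1,0,0.13,0.1]]])

```text
time_s: 10.05
position: [0.5157, -0.2799, 0.1649]
orientation: [-179.0, -0.1, 82.1]
ft_force: [0.9, -0.2, -0.1]
finger_gap: 0.044
```

Request:
apply_moves(commands=[[[0,0.16,-0.05,-1,0,-0.16,0],[0,0.16,-0.05,-1,0,-0.16,0],[0,0.16,-0.05,-1,0,-0.16,0]]])

```text
time_s: 10.35
position: [0.5206, -0.2813, 0.1357]
orientation: [-179.9, -0.3, 82.2]
ft_force: [-0.6, 0.1, 0.6]
finger_gap: 0.0442
```

Good; descend (to z≈0.057) and grip.

Request:
apply_moves(commands=[[[0,0,0,-1,0,0,0],[0,0,0,-2,0,0,0],[0,0,0,-2.64,0,0,0],[0,0,0,-2.64,0,0,0],[-1,0,0,-2.64,0,0,0],[-1,0,0,-2.64,0,0,0],[-1,0,0,-2.64,0,0,0],[-1,0,0,-2.64,0,0,0],[-1,0,0,-2.64,0,0,0]]])

```text
time_s: 11.25
position: [0.5211, -0.2817, 0.0578]
orientation: [180.0, -0.2, 82.2]
ft_force: [-0.8, -0.2, 6.8]
finger_gap: 0.0198
```

Request:
apply_moves(commands=[[[-1,0,0,1,0,0,0],[-1,0,0,2.5,0,0,0],[-1,0,0,4,0,0,0],[-1,0,0,5.5,0,0,0],[-1,0,0,6.7,0,0,0],[-1,0,1,6.7,0,0,0],[-1,0,2.5,6.7,0,0,0],[-1,0.3,4,6.7,0,0,0],[-1,0.6,5.5,6.7,0,0,0],[-1,0.9,7,6.7,0,0,0],[-1,1.2,8.5,6.7,0,0,0],[-1,1.5,10,6.7,0,0,0],[-1,1.8,11.5,6.7,0,0,0],[-1,2.1,13,6.7,0,0,0],[-1,2.3,14.2,6.7,0,0,0],[-1,2.3,14.2,6.7,0,0,0],[-1,2.3,14.2,6.7,0,0,0]]])

```text
time_s: 12.95
position: [0.5899, 0.1447, 0.2587]
orientation: [-180.0, -0.2, 82.2]
ft_force: [0.2, -0.8, -1.4]
finger_gap: 0.0199
```

Request:
apply_moves(commands=[[[-1,0.11,0.01,0,0,0,-0.1],[-1,0.11,0.01,-1,0,0,-0.1],[-1,0.11,0.01,-2,0,0,-0.1],[-1,0.11,0.01,-2.5,0,0,-0.1],[-1,0.11,0.01,-2.5,0,0,-0.1]]])

```text
time_s: 13.45
position: [0.5925, 0.1436, 0.1817]
orientation: [-179.8, -0.1, 81.5]
ft_force: [0.5, -0.3, -1.1]
finger_gap: 0.0193
```

```bash
python3 mont.py m6; python3 - <<'E'
import cv2,numpy as np
P=lambda n:cv2.imread(f"pics/{n}_w.png")
a=cv2.resize(P("m6")[40:260,150:350],(400,440),interpolation=cv2.INTER_CUBIC)
b=cv2.resize(P("m5")[40:260,150:350],(400,440),interpolation=cv2.INTER_CUBIC)
cv2.imwrite("pics/m6v.png",np.hstack([a,b]))
E
```

```text
[0.5925 0.1436 0.1817] [-1.7976e+02 -1.3000e-01  8.1520e+01] [ 0.5 -0.3 -1.1] [ 0.05 -0.05 -0.  ] 0.0193 13.45
```

Request:
apply_moves(commands=[[[-1,0.02,0.045,-0.3,0,0,0],[-1,0.02,0.045,-0.8,0,0,0],[-1,0.02,0.045,-1.3,0,0,0],[-1,0.02,0.045,-1.8,0,0,0],[-1,0.02,0.045,-2.2,0,0,0],[-1,0.02,0.045,-2.55,0,0,0],[-1,0.02,0.045,-2.55,0,0,0]]])

```text
time_s: 14.3
position: [0.5937, 0.1457, 0.107]
orientation: [-180.0, -0.2, 81.6]
ft_force: [-1.2, -0.5, -3.7]
finger_gap: 0.0201
```

Request:
apply_moves(commands=[[[-1,0,-0.015,-0.3,0,0,0],[-1,0,-0.015,-0.6,0,0,0],[-1,0,-0.015,-0.9,0,0,0],[-1,0,-0.015,-1.15,0,0,0],[-1,0,-0.015,-1.3,0,0,0],[-1,0,-0.015,-1.43,0,0,0],[-1,0,-0.015,-1.49,0,0,0],[-1,0,-0.015,-1.49,0,0,0]]])

```text
time_s: 15.1
position: [0.5936, 0.1452, 0.0628]
orientation: [-179.9, -0.2, 81.6]
ft_force: [-3.8, -0.0, 5.5]
finger_gap: 0.0196
```

Request:
apply_moves(commands=[[[-1,0,0,-0.08,0,0,0],[-1,0,0,-0.13,0,0,0],[-1,0,0,-0.15,0,0,0]]])

```text
time_s: 15.4
position: [0.5938, 0.1452, 0.0627]
orientation: [180.0, -0.2, 81.6]
ft_force: [-19.3, -4.1, 39.7]
finger_gap: 0.0198
```

Request:
apply_moves(commands=[[[-1,0,0,0.03,0,0,0],[0,0,0,0.03,0,0,0],[0,0,0,0.03,0,0,0],[0,0,0,0.03,0,0,0],[0,0,0,1,0,0,0],[0,0,0,2.5,0,0,0],[0,0,0,4,0,0,0],[0,0,0,5.5,0,0,0],[0,-1.5,0,6,0,0,0],[-1,-3,0,6,0,0,0],[-1,-4.5,0,6,0,0,0],[-1,-5.8,0,6,0,0,0],[-1,-5.8,0,6,0,0,0],[-1,-5.8,0,6,0,0,0]]])

```text
time_s: 16.8
position: [0.42, 0.1453, 0.243]
orientation: [179.9, -0.2, 81.6]
ft_force: [0.2, 0.3, -0.1]
finger_gap: 0.0062
```

```bash
python3 mont.py m7; python3 - <<'E'
import cv2,numpy as np
a=cv2.imread("pics/m7_w.png")
b=cv2.imread("pics/m7.png")
s=r=None
cv2.imwrite("pics/m7v.png",np.hstack([cv2.resize(a[:330,150:460],(470,500),interpolation=cv2.INTER_CUBIC),cv2.resize(b[:,450:],(300,500))]))
E
```

```text
[0.42   0.1453 0.243 ] [ 1.7991e+02 -1.6000e-01  8.1620e+01] [ 0.2  0.3 -0.1] [ 0.06 -0.09  0.03] 0.0062 16.8
```

View pics/m7v.png

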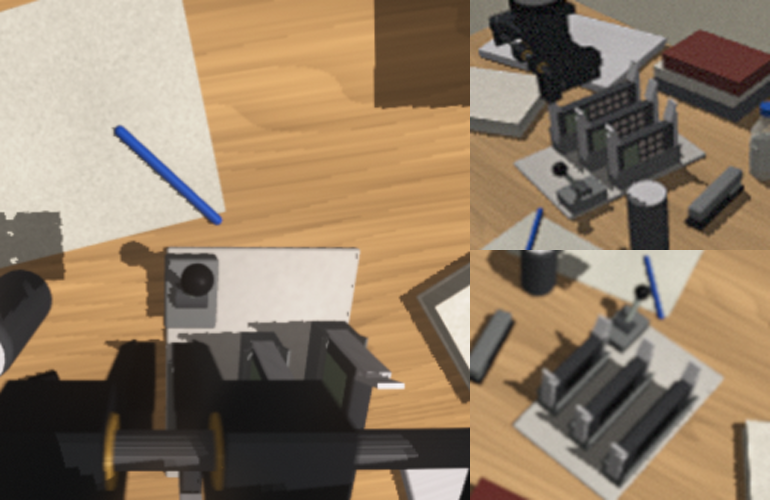

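```bash
python3 - <<'E'
from h import *
import pickle
w,s=pickle.load(open("m7.pkl","rb"))
print(at(w,(197/1.516+150,280/1.515),.091))
print(r.state()["finger_gap"])
E
```

```text
[0.43604562 0.16812164 0.091     ]
0.00011489251053605084
```

Request:
apply_moves(commands=[[[-1,-0.71,0.95,0,0,0,0],[-1,-0.71,0.95,-1.5,0,0,0],[-1,-0.71,0.95,-3,0,0,0],[-1,-0.71,0.95,-4.5,0,0,0],[-1,-0.71,0.95,-5.33,0,0,0],[-1,-0.71,0.95,-5.33,0,0,0],[-1,-0.71,0.95,-5.33,0,0,0]]])

```text
time_s: 17.65
position: [0.4003, 0.1737, 0.0831]
orientation: [180.0, -0.2, 81.6]
ft_force: [-0.1, -0.1, 0.6]
finger_gap: 0.0004
```

Request:
apply_moves(commands=[[[-1,0.35,-0.05,0,0,0,0],[-1,0.7,-0.1,0,0,0,0],[-1,1.05,-0.15,0,0,0,0],[-1,1.4,-0.2,0,0,0,0],[-1,1.75,-0.25,0,0,0,0],[-1,2.1,-0.3,0,0,0,0],[-1,2.4,-0.35,0,0,0,0],[-1,2.6,-0.38,0,0,0,0],[-1,2.75,-0.4,0,0,0,0],[-1,2.83,-0.41,0,0,0,0],[-1,2.83,-0.41,0,0,0,0]]])

```text
time_s: 18.75
position: [0.4806, 0.1619, 0.0824]
orientation: [-179.3, -0.0, 81.6]
ft_force: [-25.6, 1.4, 15.9]
finger_gap: 0.0002
```

Request:
apply_moves(commands=[[[-1,-0.5,0.07,0,0,0,0],[-1,-1.3,0.18,0,0,0,0],[-1,-1.5,0.2,1.5,0,0,0],[-1,-1.5,0.2,3,0,0,0],[-1,-2.5,-1,4.5,0,0,0],[-1,-2.5,-2.5,5,0,0,0],[-1,-2.5,-4,5,0,0,0],[-1,-2.5,-4,5,0,0,0]]])

```text
time_s: 19.55
position: [0.406, 0.0379, 0.2336]
orientation: [-179.5, 0.0, 81.3]
ft_force: [0.9, 0.1, -0.1]
finger_gap: 0.0002
```

```bash
python3 - <<'E'
from h import *
s=r.state();print(s["position"],s["ft_force"],s["time_s"])
import math
o=np.array([.604,.2164]);y=math.radians(-8.4);M=np.array([[math.cos(y),-math.sin(y)],[math.sin(y),math.cos(y)]])
for n in("scene","side","wrist"):
    i=r.camera_info(n);im=r.camera(n);cv2.imwrite(f"pics/end_{n}.png",im[:,:,::-1])
    for k,a in(("off",-.5),("on",.5),("on-.1",.4),("on-.2",.3)):
        X=np.r_[o+M@[-.125+.07*math.sin(a),-.072],.03+.07*math.cos(a)];u=proj(i,X)[0]
        c,rw=map(int,u.round());
        if 2<c<508 and 2<rw<380: print(n,k,u.round(1),im[rw-1:rw+2,c-1:c+2].mean().round(0))
    if n!="wrist":
        X=np.r_[o+M@[-.125+.07*math.sin(.5),-.072],.03+.07*math.cos(.5)];c,rw=map(int,proj(i,X)[0].round())
        print(im[rw-6:rw+7,c-8:c+9].mean(2).astype(int))
    else:
        # latch hooks/calc check skipped
        pass
E
```

```text
[0.40603703 0.0378975  0.23361476] [ 0.91081741  0.08912509 -0.05568507] 19.55
scene off [310.  190.2] 204.0
scene on [297.3 203.3] 30.0
scene on-.1 [298.6 201.6] 31.0
scene on-.2 [299.9 199.9] 71.0
[[152 154 155 153 150 151 144 131 117 123 131 128 119 115 116 116 123]
 [155 154 154 157 155 152 145 113  80  86 107 113 114 115 112 114 118]
 [153 155 157 156 152 140 119  82  52  50  73  99 110 111 113 112 112]
 [152 159 162 157 137 102  65  40  23  25  45  70  97 108 110 111 112]
 [151 157 166 163 125  68  25  18  22  23  29  41  70  95 105 112 114]
 [148 144 157 162 133  81  35  23  30  33  29  28  52  74  90 101 111]
 [140 132 138 147 144 120  79  34  28  33  28  29  53  69  74  87  96]
 [134 126 131 132 143 140 105  43  20  24  27  41  78  87  75  70  80]
 [131 125 128 128 133 129  94  42  13  17  27  62  96 101  79  66  68]
 [129 124 129 130 130 121  89  44  36  31  39  68  93  90  75  66  66]
 [126 126 129 131 134 128 104  83  76  71  65  59  66  67  62  65  72]
 [126 129 129 133 136 135 122 110 108 102  92  78  64  56  55  65  84]
 [124 130 132 138 143 137 122 117 113 113 108 100
[... 261 characters left out ...]
35 29 38 47 47 65 63 65 72 85 89 85 87]
 [83 89 88 74 43 28 47 48 54 60 63 58 65 82 88 93 91]
 [80 87 84 70 45 24 45 38 36 46 51 55 61 76 84 88 89]
 [79 86 88 76 50 29 44 41 31 26 35 50 54 79 89 85 86]
 [76 87 88 76 49 26 36 31 37 15 23 39 56 77 88 88 90]
 [76 90 92 79 46 28 31 28 27 18 11 38 53 84 81 83 89]
 [73 82 89 77 46 16 22 25 21 20 14 41 54 73 84 86 87]
 [62 73 84 71 47 30  7 17 18 22 31 44 53 72 82 88 93]
 [61 60 77 71 54 44 30 30 18 24 40 53 52 65 85 84 88]
 [57 45 61 61 82 74 63 51 43 42 54 52 52 70 79 84 86]
 [68 57 48 54 95 93 81 63 57 53 56 58 52 66 87 83 87]]
wrist off [373.2 188.4] 211.0
wrist on [366.1 241. ] 32.0
wrist on-.1 [367.7 237.5] 32.0
wrist on-.2 [369.2 233.5] 29.0
```

```bash
python3 - <<'E'
from h import *
im=cv2.imread("pics/end_wrist.png").max(2)
print(im[205:275:4,335:400:4])
r.job_done()
E
```

```text
[[102  80  55  49  71 110  85  74 138 223 223 225 225 226 226 226 226]
 [ 63  60  63 128 121  87 144 134 144 224 225 225 224 226 227 225 227]
 [ 58  68 129 129 130  77 130 134 163 223 223 224 226 227 227 226 227]
 [ 80 128 128 129 130  77 109 135 203 223 223 227 210 103 110 109 102]
 [211 214 210 212 213 181  87 150 220 219 223 218 209 211  99  98  98]
 [175  96  96  96  95  98  75 129  97  98  99  59  56  57  58  59  57]
 [178 180 111  83  82  94  71  61  67  93  97  54  53  56  81  87  88]
 [ 52  51  51  53  51  52  25  27  29  32  84  51  53  53  60  89  92]
 [ 47  56  86  83  88  37  25  29  31  34  36  50  52  52  72  54  86]
 [ 47  52  84  88  88  44  25  29  37  55  37  50  51  54  50  34  50]
 [ 48  60  43  87  89  87  25  29  32  38  37  50  49  54  58  42  34]
 [ 48  82  30  76  85  86  86  37  34  54  66  49  49  55  59  59  40]
 [ 25  24  25  25  25  88  86  90  91  93  53  48  48  53  58  58  57]
 [ 24  24  23  26  27  37  88  88  89  91  48  47  48  54  57  57  58]
 [ 24  24  25  26  25  27  69  88  90  88  48  47  48  53  57  57  57]
 [ 23  25  25  24  25  24  26  87  87  91  70  46  50  40  56  57  56]
 [ 24  24  25  26  25  25  25  48  95 173 190  56  53  65  35  55  56]
 [ 25  25  24  24  26  25  25  24  80  83 107  49  52  68  36  36  55]]
the job is handed in; nothing more can be done
```

The job is done and handed in at about 20 s. The long calculator went into the long slot first, then the short one into the short slot, and then I pushed the lever over.

- **Calculators:** I pressed each one down until it stopped on the slot floor, with about 27 N on the long one and 40 N on the short one. That is well over the 3 to 10 N the latches need. The wrist force limit is 120 N, but the short one's press came close to the 40 N limit on arm and gripper contact. The picture taken after both were in showed all three calculators level in the rack with every latch upright. For the long slot, a close view also showed the near hook lying over the calculator's end. I didn't look closely at the other three hooks.
- **Lever:** It reached its end stop, where I felt about 25 N. Afterwards the ball showed at the predicted "on" position in the scene, side and wrist cameras. I checked this by pixel values only, because I had used up the 12 picture views.
- **Rest of the scene:** I didn't touch the other objects or the purple look-alikes.

The rack's edges measured about 3% short in the wrist camera. The slot position came out right after I combined it with the scene camera and the close view. No check failed.

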